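# Load the colour-coded jar carriers beside the centrifuge

## Task

Clear the bench for the next centrifuge run: stand each capped sample jar upright in the carrier cup of the same colour as its cap, and lay the black-handled spatula across the two green forks of the drip stand so that it lies level in both notches with its middle over the gap between them. Keep the jars upright on the way, and leave the glass beaker standing where it is.

Things in the scene. Friction and masses are not known exactly. Their poses are not given: they have to be found in the camera images.
- red_jar: Loose white plastic sample jar with a red screw cap, a round upright cylinder: body 50 mm diameter up to 60 mm height, then a cap 46 mm in diameter from 65 to 85 mm; 85 mm tall in all, about 100 to 200 g. Origin at the centre of its underside, z up along the jar.
- red_carrier: Red round open-topped carrier cup, fixed to the bench: 80 mm outside and 72 mm inside diameter, rim 26 mm above the bench, inner floor 6 mm above the bench (a grey-black spot at its centre). Origin at the centre of its underside on the bench, z up.
- blue_jar: Loose white plastic sample jar with a blue screw cap, a round upright cylinder: body 50 mm diameter up to 60 mm height, then a cap 46 mm in diameter from 65 to 85 mm; 85 mm tall in all, about 100 to 200 g. Origin at the centre of its underside, z up along the jar.
- blue_carrier: Blue round open-topped carrier cup, fixed to the bench: 80 mm outside and 72 mm inside diameter, rim 26 mm above the bench, inner floor 6 mm above the bench (a grey-black spot at its centre). Origin at the centre of its underside on the bench, z up.
- yellow_jar: Loose white plastic sample jar with a yellow screw cap, a round upright cylinder: body 50 mm diameter up to 60 mm height, then a cap 46 mm in diameter from 65 to 85 mm; 85 mm tall in all, about 100 to 200 g. Origin at the centre of its underside, z up along the jar.
- yellow_carrier: Yellow round open-topped carrier cup, fixed to the bench: 80 mm outside and 72 mm inside diameter, rim 26 mm above the bench, inner floor 6 mm above the bench (a grey-black spot at its centre). Origin at the centre of its underside on the bench, z up.
- spatula: Loose double-ended laboratory spatula lying flat: a straight black-handled bar 160 mm long, 12 mm wide, 10 mm thick with a thin bright steel paddle (about 30 x 18 x 3 mm) at each end, about 220 mm in all, symmetrical end for end, about 60 g. Origin at the centre of its underside, x along its length, z up; it balances at its middle.
- drip_stand: Stand fixed to the bench: grey base plate 180 x 70 x 8 mm with two upright green forks at x = -50 and +50 mm, each an 8 mm thick plate across y with an open-topped notch 36 mm wide (y -18 to +18 mm). Notch floors 50 mm, prong tips 70 mm above the bench; nothing between the forks above the base plate. Origin: centre of the base's underside; x from fork to fork, z up.
- beaker: Loose empty clear glass beaker, 80 mm tall, about 64 mm in diameter at its rim; to be left alone. Origin at the centre of its underside, z up.

How it is judged (in metres and radians):
At the end, for the whole second after the job is handed in: Jars upright (0.1 rad) on the floor of their colour's carrier, centres within 14 mm; spatula level in both notches, underside 45-56 mm up, centred on the stand within 24 mm along, 15 mm across, 0.28 rad; all at rest; beaker upright (0.1 rad) within 30 mm of its start (horizontal distance between red_jar and red_carrier below 0.014 m and z of red_jar in the frame of red_carrier between 0.002 and 0.012 m and angle between each of red_jar, blue_jar, yellow_jar, beaker's own z axis and vertical below 0.1 rad and linear speed of each of red_jar, blue_jar, yellow_jar, spatula below 0.02 m/s and horizontal distance between blue_jar and blue_carrier below 0.014 m and z of blue_jar in the frame of blue_carrier between 0.002 and 0.012 m and horizontal distance between yellow_jar and yellow_carrier below 0.014 m and z of yellow_jar in the frame of yellow_carrier between 0.002 and 0.012 m and z of spatula in the frame of drip_stand between 0.045 and 0.056 m and x of spatula in the frame of drip_stand between -0.024 and 0.024 m and y of spatula in the frame of drip_stand between -0.015 and 0.015 m and angle between the x axis of spatula and the x axis of drip_stand, either way round below 0.28 rad and angle between spatula's own x axis and vertical between 1.5 and 1.64 rad and distance of beaker from where it was at the start of the episode below 0.03 m); the robot touches nothing.
It fails at once if the red jar is tipped by more than about 45 degrees (angle between red_jar's own z axis and vertical above 0.8 rad).
It fails at once if the blue jar is tipped by more than about 45 degrees (angle between blue_jar's own z axis and vertical above 0.8 rad).
It fails at once if the yellow jar is tipped by more than about 45 degrees (angle between yellow_jar's own z axis and vertical above 0.8 rad).
It fails at once if the glass beaker is knocked over or pushed away by more than 30 mm (distance of beaker from where it was at the start of the episode above 0.03 m or angle between beaker's own z axis and vertical above 0.4 rad).
It also fails if it takes over 99 s, if anything falls off the work surface, if the arm or the gripper's body presses on something with over 40 N, if the wrist force passes 120 N, or if a joint passes its speed limit or range.

## Robot

A 7-joint arm with a two-finger parallel gripper is mounted at the origin on the work surface. World frame = base frame: x ahead of the robot, y to its left, z up, the work surface at z = 0. Lengths are in mm, angles in rad, forces in N, time in s.
With the tool pointing down it reaches from about 400 to 850 mm from the base axis. Payload 4.5 kg.
Tool frame: the origin (TCP) lies at the very end of the fingers, on their centre line; the grasp point (between the pads) lies 19 mm behind it; z points along the fingers, y is the line along which they close (so a half turn about z gives the same grasp; the last joint's range is limited). The gripper opens to 85 mm and grips with 20 to 120 N. Pads are 22 mm wide; open, the fingers measure 114 mm over their backs; the gripper's body (76 mm by 85 mm) begins 54 mm behind the grasp point. The pads swing forward as they close: fully open they stand 13 mm farther back than shut.
Start: joints at [1.303, 0.689, -0.195, 1.565, 0.157, 0.902, -0.215], TCP at [185.804, -596.767, 231.317] pointing down, gripper open.
Joint ranges: [-3.01, 3.01], [-0.46, 2.08], [-1.47, 1.51], [0.13, 2.56], [-1, 4.14], [0.04, 2.09], [-2.66, 2.66]. Speed limits (rad/s): [2.57, 2.57, 3.14, 3.14, 3.14, 3.14, 3.14].

## Interface

Orientations are given as a rotation vector (axis times angle).
In Python, from station import sense, camera, finish_job gives the robot as it stands.
- The arm moves only by the shell command python3 -m creep 'ROWS' [FORCE]. ROWS is text: rows parted by semicolons, each of 5 numbers parted by spaces: the shift along the world's x, y, z in mm, then the turn about the world's z in rad, then the opening, from 0 (shut) to 1 (fully open). A call has 1 to 20 rows; each row shifts and turns the commanded pose from where the row before left it; what a row does not reach is not made up. A row lasts 1/8 s, in which the tool goes at most 62.5 mm and 10.7 degrees, less where a joint would pass 70% of its speed; a pose out of reach is approached as far as the arm can. A call is refused whole if a number of a shift passes 62.5 or a number of a turn 0.188, either way. A call with a gripper value outside its range is refused whole. The fingers move at their own pace and stop on an object; FORCE is the grip in N (left out, the last holds). Time passes only in rows, so rows that do not move let the fingers close. It gives the time, the measured TCP pose, the force, the opening and the grip force at its end, in the units of the state.
- sense(): the state, without advancing time (a new reading comes with each control period).
- camera(name): name is "side" or "top"; returns a dict with "frame" (420x560x3 uint8, red, green, blue), "camera_matrix" (3x3 intrinsics, pixels), "dist_coeffs" ([k1, k2, p1, p2, k3] as OpenCV has them; the pictures are not rectified), "position" and "orientation" of the camera in the world. Camera axes: x right, y down, z forward; pixel columns grow to the right and rows downward; lengths in mm; the calibration is good to about 2 mm. A picture is of the moment at which its call begins. There is no depth.
- finish_job(): hands the job in; it is judged then, once.
The state is a dict: "time": time; "joint_pos": joint angles; "joint_vel": joint speeds; "joint_torque": joint torques, N m; "ee_pos": TCP position; "tcp_rot": TCP orientation; "contact_force": force on the tool from outside, world axes, zero at the start; "moment": the same for the moment, N m; "gripper_width": finger opening in mm; "finger_force": force on a finger pad.
Only numpy, scipy, OpenCV 4.12 (cv2) and the standard library are available. Lean on these libraries where they do the work, as an engineer would, in place of code of your own. Each camera call takes 0.05 s, during which the arm holds its last target. There are 200 camera calls.

## Working session

There is one attempt and no reset: what is moved stays moved. The work goes in short steps, Python scripts to look and compute and a shell command to move; the robot and the scene stay as the last step left them, time stands still between calls to the robot, and variables do not carry over. Pictures are saved under pics/ and viewed, at most 14 in all, crops included, and the job is handed in when it is done.

```bash
mkdir -p pics
python3 - <<'E'
from station import sense,camera
import cv2
s=sense();print(s)
for n in("side","top"):
    c=camera(n);cv2.imwrite(f"pics/{n}0.png",c["frame"][:,:,::-1])
    print({k:v for k,v in c.items() if k!="frame"})
E
```

```text
{'time': 0.0, 'joint_pos': array([ 1.30280601,  0.69003933, -0.19450604,  1.56637267,  0.15729799,
        0.90251298, -0.21509537]), 'joint_vel': array([-0.00121291,  0.00056688,  0.00013564,  0.00107838,  0.00121289,
       -0.00059044, -0.00172554]), 'joint_torque': array([-6.59389258e-06, -5.39604700e+01, -1.26628730e+00, -1.58539528e+01,
        9.16450837e-03,  9.52594739e-03,  9.23127175e-06]), 'ee_pos': array([ 185.51410958, -596.12593259,  230.44169514]), 'tcp_rot': array([-3.10400369e+00, -4.72101957e-01,  6.77026969e-04]), 'contact_force': array([ 0.39646565, -0.58660084,  0.6254888 ]), 'moment': array([0.01837007, 0.00934871, 0.00816246]), 'finger_force': 0.0, 'gripper_width': 85.49675133710468}
{'camera_matrix': array([[388.46087318,   0.        , 275.12135645],
       [  0.        , 388.46087318, 209.83693747],
       [  0.        ,   0.        ,   1.        ]]), 'dist_coeffs': array([-0.02749517,  0.        ,  0.        ,  0.        ,  0.        ]), 'position': array([ 150.71039542, -479.86658234,  579.13013112]), 'orientation': array([-2.16625901,  0.81233918, -0.34136777])}
{'camera_matrix': array([[503.90399463,   0.        , 276.01063722],
       [  0.        , 503.90399463, 205.37469176],
       [  0.        ,   0.        ,   1.        ]]), 'dist_coeffs': array([-0.00246953,  0.        ,  0.        ,  0.        ,  0.        ]), 'position': array([4.60772613e+02, 9.10202696e-01, 1.13761433e+03]), 'orientation': array([-2.19885708,  2.19140573, -0.08457282])}
```

View pics/top0.png

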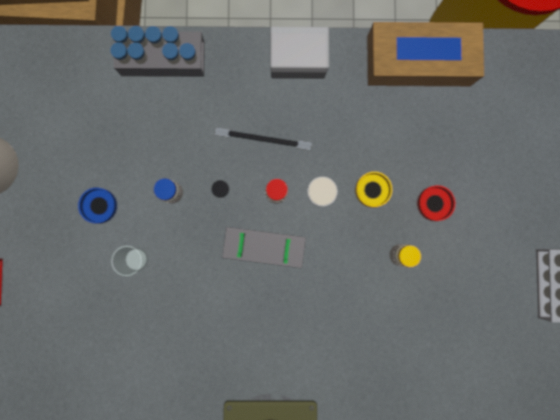

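View pics/side0.png

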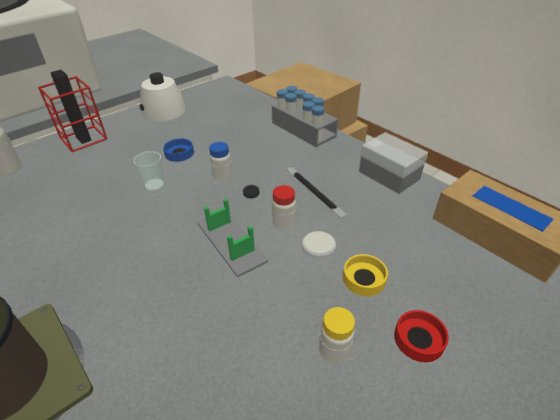

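The top view shows the jar caps at blue (165,189), red (276,189) and yellow (410,256). The carriers are at blue (98,205), yellow (374,189) and red (436,203). The spatula is at (263,138), the stand at (264,248) and the beaker at (128,260). The side view agrees, and shows the black and white discs lying flat.

```bash
cat > vis.py <<'E'
import numpy as np,cv2
from scipy.spatial.transform import Rotation as R
from station import camera,sense
def ray(c,uv,z):
    p=cv2.undistortPoints(np.array([[uv]],float),c["camera_matrix"],c["dist_coeffs"])[0,0]
    d=R.from_rotvec(c["orientation"]).apply([p[0],p[1],1]);o=c["position"]
    return (o+d*(z-o[2])/d[2])[:2]
def masks(f):
    h,s,v=[a.astype(int) for a in cv2.split(cv2.cvtColor(f,cv2.COLOR_RGB2HSV))]
    ok=(s>150)&(v>60)
    return dict(red=ok&((h<8)|(h>172)),blue=ok&(h>105)&(h<130),yellow=ok&(h>20)&(h<33),green=(s>120)&(v>50)&(h>50)&(h<80),dark=(v<50))
def blobs(m,amin=25):
    n,l,st,ce=cv2.connectedComponentsWithStats(m.astype(np.uint8))
    return [(l==i,st[i],ce[i]) for i in range(1,n) if st[i][4]>=amin]
E
python3 - <<'E'
from vis import *
for n in("top","side"):
    c=camera(n)
    for k,m in masks(c["frame"]).items():
        for l,st,ce in blobs(m):
            mid=(st[0]+st[2]/2-.5,st[1]+st[3]/2-.5)
            print(n,k,st,ce.round(1),*[(z,ray(c,ce,z).round(1)) for z in (6,10,26,70,85)])
c=camera("top")
for k,z in (("dark",10),("green",70)):
    for l,st,ce in blobs(masks(c["frame"])[k]):
        ys,xs=np.nonzero(l);print(k,ray(c,ce,z),cv2.minAreaRect(np.c_[xs,ys].astype(np.float32)))
E
```

```text
top red [499   0  61  15 667] [532.6   5.6] (6, array([1001.6, -609.6])) (10, array([ 999.7, -607.4])) (26, array([ 992.1, -598.8])) (70, array([ 971., -575.])) (85, array([ 963.9, -567. ]))
top red [267 179  20  21 335] [276.4 189.2] (6, array([569.8, -14.5])) (10, array([569.4, -14.4])) (26, array([567.9, -14.2])) (70, array([563.7, -13.6])) (85, array([562.2, -13.4]))
top red [419 186  36  35 800] [436.7 202.8] (6, array([ 540.6, -377.1])) (10, array([ 540.4, -375.8])) (26, array([ 539.2, -370.4])) (70, array([ 536.1, -355.7])) (85, array([ 535.1, -350.7]))
top red [  0 260   2  44  66] [  0.3 277.8] (6, array([370.1, 596.7])) (10, array([370.4, 594.6])) (26, array([371.7, 586.2])) (70, array([375.2, 563. ])) (85, array([376.4, 555.1]))
top blue [ 398   38   62   21 1267] [428.2  48.3] (6, array([ 897.8, -363.7])) (10, array([ 896.3, -362.4])) (26, array([ 890.1, -357.2])) (70, array([ 873.1, -343.1])) (85, array([ 867.3, -338.2]))
top blue [154 179  21  20 328] [164.4 188.7] (6, array([569.8, 237.5])) (10, array([569.5, 236.6])) (26, array([567.9, 233.3])) (70, array([563.7, 224.
[... 6075 characters left out ...]
138.4219970703125), (65.9215316772461, 3.2783031463623047), 9.090277671813965)
dark [570.38907844 112.83973714] ((220.0, 188.5), (13.0, 14.0), 90.0)
dark [ 569.30008255 -230.55121259] ((372.2499694824219, 189.75), (12.727920532226562, 12.020814895629883), 45.0)
dark [ 539.62673527 -371.03161229] ((434.7500305175781, 203.25), (12.727922439575195, 12.020814895629883), 45.0)
dark [531.52546053 382.77127502] ((98.5, 205.5), (13.0, 13.0), 90.0)
green [446.46643917  61.82645363] ((240.49996948242188, 245.0), (3.423377752304077, 22.4176025390625), 6.34019136428833)
green [433.22559608 -34.7255433 ] ((286.1600036621094, 250.87998962402344), (3.111269950866699, 22.344575881958008), 8.130102157592773)
```

Run:
```python
from vis import *
f=camera("top")["frame"][:,:,::-1]
cv2.imwrite("pics/crop1.png",cv2.resize(f[110:290,70:330],(780,540),interpolation=cv2.INTER_CUBIC))
```

```text
(no output)
```

View pics/crop1.png

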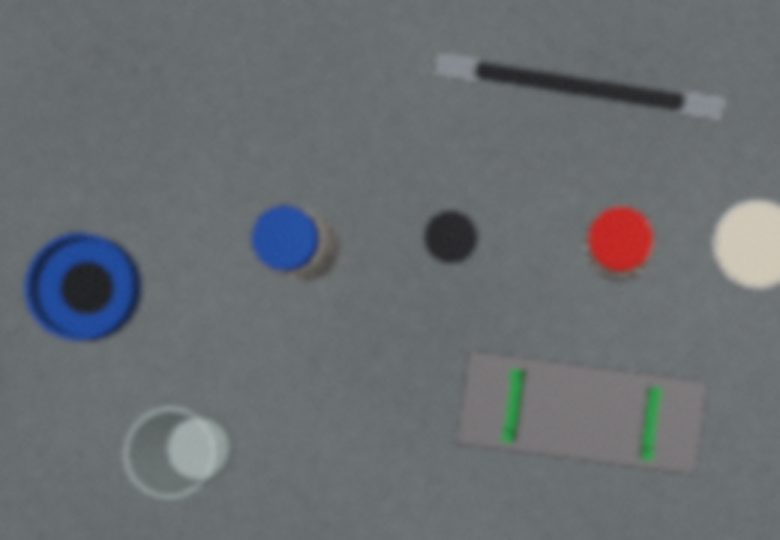

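```bash
python3 -m creep '30 38 0 0 1;30 38 0 0 1;30 38 0 0 1;30 38 0 0 1;30 38 0 0 1;30 38 0 0 1;29 38 0 0 1;29 39 0 0 1;0 0 -30 0 1;0 0 -30 0 1;0 0 0 0 1;0 0 0 0 1' 40
```

```text
time: 1.8
ee_pos: [424.3, -292.2, 172.1]
tcp_rot: [3.105, 0.472, 0.002]
contact_force: [0.0, -0.3, 0.3]
gripper_width: 85.4
finger_force: 0.0
```

```bash
python3 -m creep '0 1 -40 0 1;0 0 -40 0 1;0 0 -30 0 1;0 0 -20 0 1;0 0 -16 0 1;0 0 0 0 1;0 0 0 0 0.3;0 0 0 0 0.3;0 0 0 0 0.3;0 0 0 0 0.3;0 0 0 0 0.3;0 0 0 0 0.3' 40
```

```text
time: 3.3
ee_pos: [424.3, -291.1, 26.4]
tcp_rot: [3.105, 0.472, 0.002]
contact_force: [-0.1, 0.0, 5.6]
gripper_width: 48.7
finger_force: 41.2
```

```bash
python3 -m creep '0 0 15 0 0.3;0 0 25 0 0.3;0 0 25 0 0.3;0 0 15 0 0.3;10 4 0 0 0.3;25 10 0 0 0.3;30 12.5 0 0 0.3;30 12.5 0 0 0.3;30 12.5 0 0 0.3;15 6 0 0 0.3;5 2 0 0 0.3;0 0 0 0 0.3;0 0 0 0 0.3'
```

```text
time: 4.92
ee_pos: [567.3, -232.3, 105.2]
tcp_rot: [3.106, 0.47, -0.003]
contact_force: [-0.4, -0.1, -0.9]
gripper_width: 48.8
finger_force: 41.7
```

```bash
cat > look.py <<'E'
from vis import *
import sys
# saves top+side crops side by side around a world point given as x y z, name
x,y,z,name=*map(float,sys.argv[1:4]),sys.argv[4]
out=[]
for n in("top","side"):
    c=camera(n);Rm=R.from_rotvec(c["orientation"]).inv();t=-Rm.apply(c["position"])
    p=cv2.projectPoints(np.array([[x,y,z]]),Rm.as_rotvec(),t,c["camera_matrix"],c["dist_coeffs"])[0].ravel().astype(int)
    u,v=np.clip(p,[60,60],[499,359]);print(n,"crop origin",u-60,v-60,"x3.3")
    out.append(cv2.resize(c["frame"][v-60:v+60,u-60:u+60,::-1],(400,400),interpolation=cv2.INTER_CUBIC))
cv2.imwrite(f"pics/{name}.png",np.hstack(out))
E
python3 look.py 569 -231 30 y1
```

```text
top crop origin 314 128 x3.3
side crop origin 306 208 x3.3
```

View pics/y1.png

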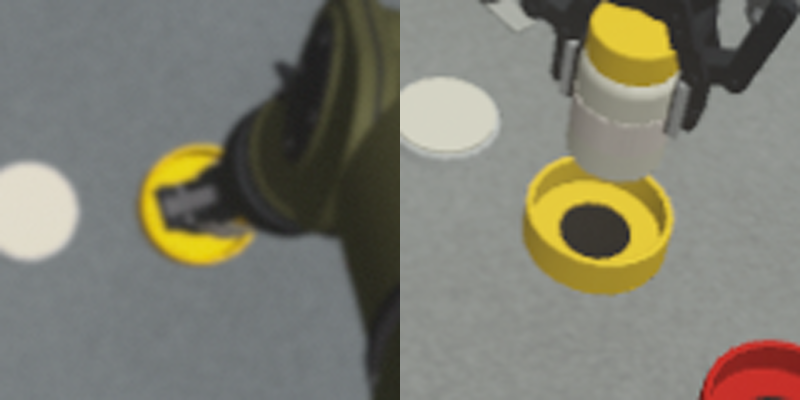

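The side crop shows the yellow jar upright in the fingers at (615,130), just above the yellow carrier whose spot is at (595,230). Next I lower and release it.

```bash
python3 -m creep '2 1 -20 0 0.3;0 0 -20 0 0.3;0 0 -15 0 0.3;0 0 -8 0 0.3;0 0 -4 0 0.3;0 0 -4 0 0.3;0 0 -1 0 0.3;0 0 0 0 0.3'; python3 -m creep '0 0 0 0 0.5;0 0 0 0 0.7;0 0 0 0 1;0 0 0 0 1;0 0 0 0 1;0 0 20 0 1;0 0 40 0 1;0 0 40 0 1;0 0 20 0 1;0 0 0 0 1'
```

```text
time: 6.02
ee_pos: [571.0, -230.4, 33.6]
tcp_rot: [3.106, 0.472, 0.001]
contact_force: [0.5, -0.1, -1.1]
gripper_width: 48.6
finger_force: 41.7
time: 7.28
ee_pos: [572.3, -230.8, 156.2]
tcp_rot: [3.103, 0.472, 0.007]
contact_force: [0.1, -0.5, 0.5]
gripper_width: 85.0
finger_force: 0.0
```

```bash
python3 -m creep '-2 30 0 0 1;-2 45 0 0 1;-2 45 0 0 1;-2 45 0 0 1;-1 40 0 0 1;-1 13 0 0 1;0 0 -30 0 1;0 0 0 0 1;0 0 0 0 1'
```

```text
time: 8.4
ee_pos: [560.9, -13.5, 123.6]
tcp_rot: [3.105, 0.47, -0.0]
contact_force: [-0.3, 0.5, 0.1]
gripper_width: 84.9
finger_force: 0.0
```

```bash
python3 look.py 562 -13 60 r1
python3 - <<'E'
from vis import *
c=camera("top")
for l,st,ce in blobs(masks(c["frame"])["yellow"]): print(st,ce,ray(c,ce,91),ray(c,ce,26))
E
```

```text
top crop origin 216 130 x3.3
side crop origin 224 140 x3.3
[ 431    0  118   28 2086] [483.83748802  13.95493768] [ 941.41020224 -457.63937209] [ 971.26020746 -486.11760083]
[356 172  36  35 839] [374.51370679 188.60786651] [ 563.80959687 -218.54990541] [ 570.2087104  -232.17947896]
```

View pics/r1.png

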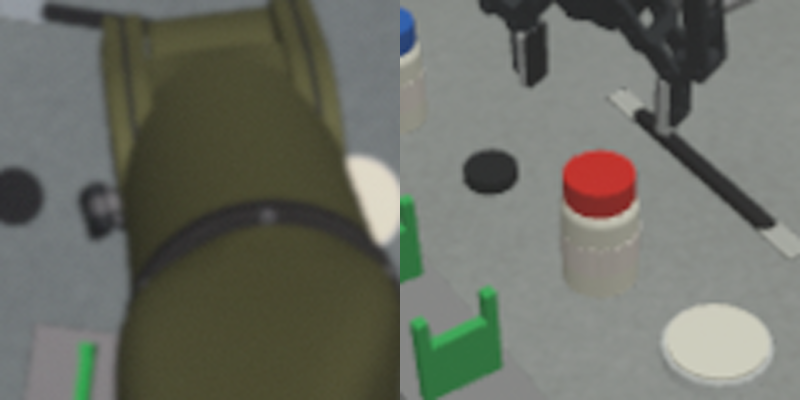

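The red jar stands at (600,225) in the side crop, with the open fingers above and around it at (530,60) and (675,100).

```bash
python3 -m creep '1 0 -35 0 1;0 0 -35 0 1;0 0 -20 0 1;0 0 -7.5 0 1;0 0 0 0 1;0 0 0 0 0.3;0 0 0 0 0.3;0 0 0 0 0.3;0 0 0 0 0.3;0 0 0 0 0.3;0 0 0 0 0.3' 40
```

```text
time: 9.93
ee_pos: [562.4, -12.1, 27.0]
tcp_rot: [3.106, 0.472, 0.003]
contact_force: [-1.6, 0.5, 6.2]
gripper_width: 49.0
finger_force: 41.0
```

```bash
python3 -m creep '0 0 15 0 0.3;0 0 30 0 0.3;0 0 40 0 0.3;0 0 30 0 0.3;0 0 15 0 0.3;-2 -15 0 0 0.3;-2 -30 0 0 0.3;-3 -40 0 0 0.3;-3 -45 0 0 0.3;-3 -45 0 0 0.3;-3 -45 0 0 0.3;-3 -45 0 0 0.3;-2 -40 0 0 0.3;-1 -30 0 0 0.3;-1 -18 0 0 0.3;0 -6 0 0 0.3;0 0 -20 0 0.3;0 0 -20 0 0.3;0 0 0 0 0.3;0 0 0 0 0.3'
```

```text
time: 12.42
ee_pos: [539.5, -370.6, 116.4]
tcp_rot: [3.106, 0.474, 0.001]
contact_force: [-0.3, 0.5, -1.1]
gripper_width: 49.0
finger_force: 42.0
```

```bash
python3 -m creep '0 -1 -25 0 0.3;0 0 -25 0 0.3;0 0 -15 0 0.3;0 0 -8 0 0.3;0 0 -5 0 0.3;0 0 -4 0 0.3;0 0 0 0 0.3;0 0 0 0 0.3'; python3 -m creep '0 0 0 0 0.5;0 0 0 0 0.7;0 0 0 0 1;0 0 0 0 1;0 0 0 0 1;0 0 20 0 1;0 0 40 0 1;0 0 40 0 1;0 0 20 0 1;0 0 0 0 1'
```

```text
time: 13.42
ee_pos: [539.0, -372.4, 34.2]
tcp_rot: [3.105, 0.472, 0.001]
contact_force: [0.1, 0.5, -1.8]
gripper_width: 48.9
finger_force: 42.0
time: 14.68
ee_pos: [540.2, -373.2, 156.9]
tcp_rot: [3.102, 0.471, 0.007]
contact_force: [0.3, -0.7, 0.7]
gripper_width: 85.5
finger_force: 0.0
```

```bash
python3 -m creep '2 30 0 0 1;2 45 0 0 1;2 50 0 0 1;2 50 0 0 1;2 50 0 0 1;2 50 0 0 1;2 50 0 0 1;2 50 0 0 1;2 50 0 0 1;2 50 0 0 1;1 50 0 0 1;1 40 0 0 1;0 28 0 0 1;0 0 -30 0 1;0 0 0 0 1;0 0 0 0 1'; python3 look.py 562 221 60 b1
```

```text
time: 16.68
ee_pos: [560.9, 219.9, 124.0]
tcp_rot: [3.105, 0.471, -0.0]
contact_force: [0.2, 0.2, 0.7]
gripper_width: 85.2
finger_force: 0.0
top crop origin 106 129 x3.3
side crop origin 160 94 x3.3
```

View pics/b1.png

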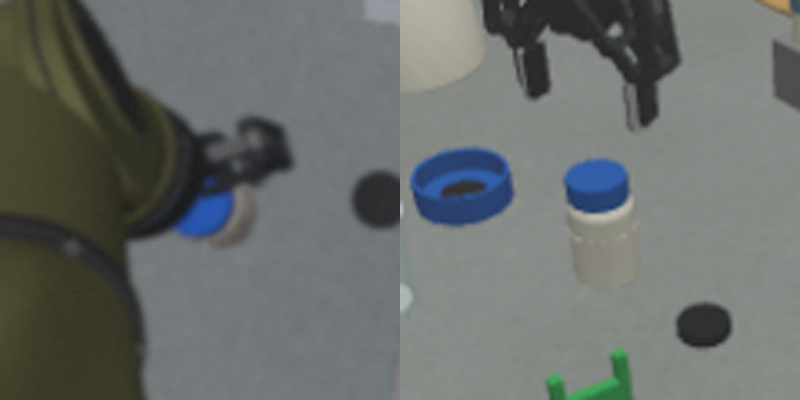

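The blue jar stands at (600,220) in the side crop, with the fingers above it at (535,70) and (645,100).

```bash
python3 -m creep '1 1 -35 0 1;0 0 -35 0 1;0 0 -20 0 1;0 0 -7.5 0 1;0 0 0 0 1;0 0 0 0 0.3;0 0 0 0 0.3;0 0 0 0 0.3;0 0 0 0 0.3;0 0 0 0 0.3;0 0 0 0 0.3' 40; python3 -m creep '0 0 15 0 0.3;0 0 25 0 0.3;0 0 25 0 0.3;0 0 15 0 0.3;-2 10 0 0 0.3;-5 25 0 0 0.3;-6 35 0 0 0.3;-6 35 0 0 0.3;-6 30 0 0 0.3;-4 18 0 0 0.3;-1.5 8 0 0 0.3;0 0 0 0 0.3;0 0 0 0 0.3'
```

```text
time: 18.15
ee_pos: [562.4, 222.2, 27.6]
tcp_rot: [-3.105, -0.472, -0.003]
contact_force: [-0.8, 0.3, 5.9]
gripper_width: 49.0
finger_force: 40.9
time: 19.77
ee_pos: [532.1, 380.8, 106.3]
tcp_rot: [3.105, 0.469, 0.0]
contact_force: [0.5, -0.3, -1.0]
gripper_width: 48.7
finger_force: 41.7
```

```bash
python3 -m creep '-0.5 2 -20 0 0.3;0 0 -20 0 0.3;0 0 -15 0 0.3;0 0 -8 0 0.3;0 0 -5 0 0.3;0 0 -4 0 0.3;0 0 0 0 0.3;0 0 0 0 0.3'; python3 -m creep '0 0 0 0 0.5;0 0 0 0 0.7;0 0 0 0 1;0 0 0 0 1;0 0 0 0 1;0 0 20 0 1;0 0 40 0 1;0 0 40 0 1;0 0 20 0 1;0 0 0 0 1'
```

```text
time: 20.78
ee_pos: [531.1, 384.9, 34.8]
tcp_rot: [-3.106, -0.472, -0.001]
contact_force: [-0.6, 0.3, -0.5]
gripper_width: 48.9
finger_force: 41.7
time: 22.02
ee_pos: [532.2, 385.7, 157.4]
tcp_rot: [-3.103, -0.472, -0.007]
contact_force: [-0.4, 0.1, -0.1]
gripper_width: 85.4
finger_force: 0.0
```

```bash
python3 -m creep '10 -25 0 0 1;14 -38 0 0.1 1;16 -40 0 0.16 1;16 -40 0 0.16 1;16 -40 0 0.16 1;16 -40 0 0.16 1;16 -40 0 0.16 1;16 -40 0 0.16 1;16 -35 0 0.07 1;12 -22 0 0 1;4 -9 -30 0 1;0 0 -30 0 1;0 0 0 0 1;0 0 0 0 1'; python3 look.py 684 17 30 s1
python3 - <<'E'
from vis import *
print(sense()["joint_pos"].round(2))
c=camera("top")
for k,z in(("blue",91),("red",91),("yellow",91)):
  for l,st,ce in blobs(masks(c["frame"])[k]):
    if 150<ce[1]<260: print(k,st,ray(c,ce,z).round(1),ray(c,ce,26).round(1))
E
```

```text
time: 23.78
ee_pos: [683.1, 16.3, 94.9]
tcp_rot: [2.37, 2.062, 0.001]
contact_force: [-0.6, -0.7, -0.0]
gripper_width: 85.2
finger_force: 0.0
top crop origin 202 76 x3.3
side crop origin 255 121 x3.3
[ 0.08  0.94 -0.34  1.47  0.38  0.79 -0.54]
blue [ 76 188  40  35 705] [527.8 365.5] [531.9 388.1]
red [419 186  40  35 779] [ 535.7 -353.3] [ 540.3 -375.3]
yellow [356 172  36  29 589] [ 573.6 -222.2] [ 580.6 -236. ]
```

View pics/s1.png

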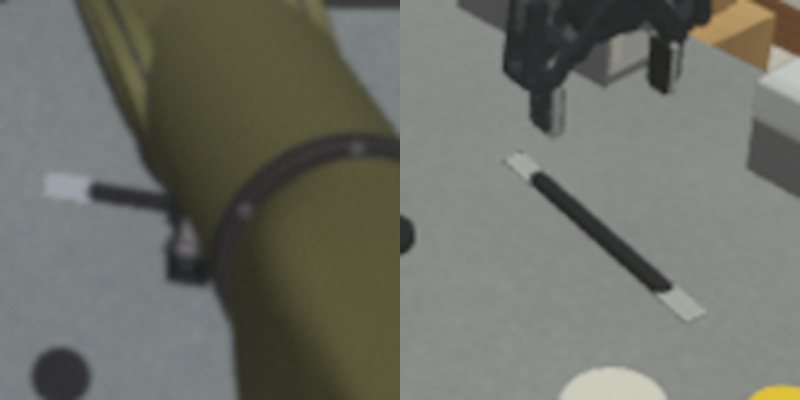

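The spatula runs from (520,158) to (690,305) in the side crop, and the open fingers straddle it above its middle. Next I descend and grip it.

```bash
python3 -m creep '1 -1 -35 0 1;0 0 -30 0 1;0 0 -16 0 1;0 0 -8 0 1;0 0 -2 0 1;0 0 0 0 0.6;0 0 0 0 0.3;0 0 0 0 0.1;0 0 0 0 0;0 0 0 0 0;0 0 0 0 0;0 0 0 0 0' 40
```

```text
time: 25.42
ee_pos: [684.2, 14.8, 3.7]
tcp_rot: [2.37, 2.061, 0.001]
contact_force: [-0.1, -0.1, 4.6]
gripper_width: 10.2
finger_force: 40.8
```

```bash
python3 -m creep '0 0 15 0 0;0 0 30 0 0;0 0 40 0 0;0 0 25 0 0;-10 0 0 0 0;-25 0 0 0 0;-35 0 0 0 0;-40 -1 0 0 0;-40 -1 0 0 0;-40 -1 0 0 0;-30 0 0 0 0;-18 0 0 0 0;-6 0 0 0 0;0 0 0 0 0;0 0 0 0 0' 40; python3 look.py 440 13 80 s2
```

```text
time: 27.3
ee_pos: [440.8, 11.9, 113.2]
tcp_rot: [2.37, 2.061, 0.002]
contact_force: [0.0, 0.2, 0.0]
gripper_width: 10.2
finger_force: 40.3
top crop origin 203 187 x3.3
side crop origin 168 153 x3.3
```

View pics/s2.png

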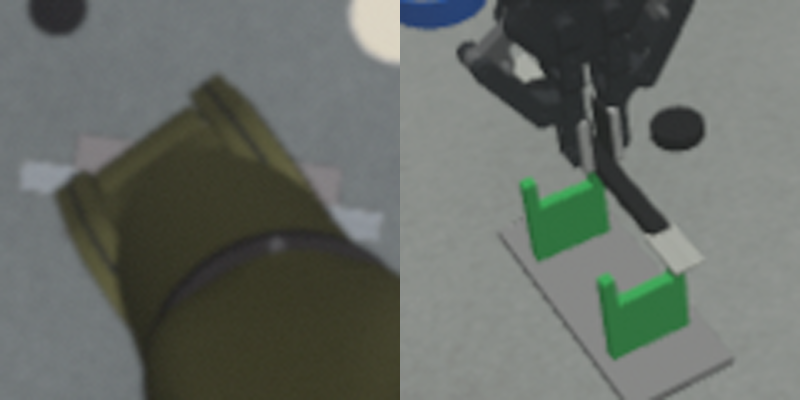

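The spatula's paddle ends in the top crop are at (20,178) and (382,228). Its middle is therefore over the stand centre, and it is parallel to the stand. Next I lower it.

```bash
python3 -m creep '-1 0 -20 0 0;0 0 -16 0 0;0 0 -10 0 0;0 0 -6 0 0;0 0 -4 0 0;0 0 -2.5 0 0;0 0 0 0 0;0 0 0 0 0' 40; python3 look.py 440 13 50 s3
```

```text
time: 28.4
ee_pos: [438.9, 11.7, 55.0]
tcp_rot: [2.37, 2.062, 0.001]
contact_force: [-0.2, 0.1, -0.5]
gripper_width: 10.2
finger_force: 40.3
top crop origin 203 187 x3.3
side crop origin 170 164 x3.3
```

View pics/s3.png

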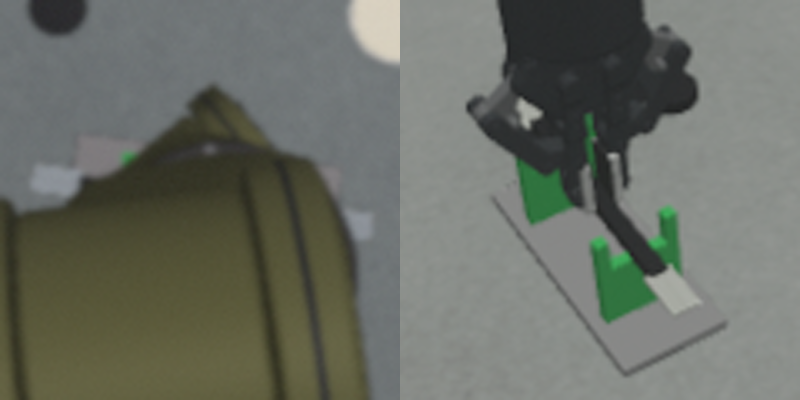

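The spatula lies inside the near fork's notch, between its prongs at (600,245) and (668,215), just above the floor. I release it here.

```bash
python3 -m creep '0 0 -1 0 0;0 0 0 0 0' 40; python3 -m creep '0 0 0 0 0.2;0 0 0 0 0.4;0 0 0 0 0.7;0 0 0 0 0.7;0 0 0 0 0.7;0 0 20 0 0.7;0 0 40 0 0.7;0 0 50 0 0.7;0 0 50 0 0.7;0 -40 20 0 0.7;20 -55 0 0 1;20 -55 0 0 1;20 -55 0 0 1;0 -55 0 0 1;-20 -55 0 0 1;-30 -55 0 0 1;-30 -55 0 0 1;-30 -45 0 0 1;0 0 0 0 1;0 0 0 0 1'
python3 - <<'E'
from vis import *
for n in("top","side"):
    c=camera(n);cv2.imwrite(f"pics/{n}9.png",c["frame"][:,:,::-1])
    if n=="side": continue
    M=masks(c["frame"])
    for k in("red","blue","yellow","green","dark"):
        for l,st,ce in blobs(M[k]):
            if 120<ce[1]<270: print(k,st,ray(c,ce,91).round(1),ray(c,ce,60).round(1),ray(c,ce,26).round(1))
E
```

```text
time: 28.75
ee_pos: [438.8, 11.7, 53.8]
tcp_rot: [2.37, 2.062, 0.0]
contact_force: [0.4, 1.1, -1.4]
gripper_width: 10.9
finger_force: 40.3
time: 31.25
ee_pos: [389.1, -457.1, 233.6]
tcp_rot: [-2.369, -2.062, -0.002]
contact_force: [0.7, -0.1, 0.7]
gripper_width: 85.5
finger_force: 0.0
red [419 186  40  35 787] [ 535.8 -353.3] [ 538.  -363.7] [ 540.4 -375.2]
blue [ 76 188  40  35 715] [527.6 365.4] [529.6 376.2] [531.8 388. ]
yellow [356 172  36  35 839] [ 563.8 -218.5] [ 566.9 -225. ] [ 570.2 -232.2]
green [240 234   4   8  30] [461.4  58.9] [461.4  60.6] [461.4  62.5]
green [286 240   4   9  26] [448.1 -36. ] [447.7 -37.1] [447.3 -38.3]
green [238 246   4  11  31] [432.7  62.5] [431.8  64.3] [430.9  66.3]
green [284 253   4  10  29] [419.9 -32.2] [418.7 -33.2] [417.4 -34.2]
dark [213 182  15  14 167] [562.5 104.8] [565.5 107.9] [568.8 111.3]
dark [229 241  70  13 179] [441.2  15. ] [440.6  15.4] [440.   15.8]
```

```bash
python3 look.py 440 13 50 s4
```

```text
top crop origin 203 187 x3.3
side crop origin 170 164 x3.3
```

View pics/top9.png

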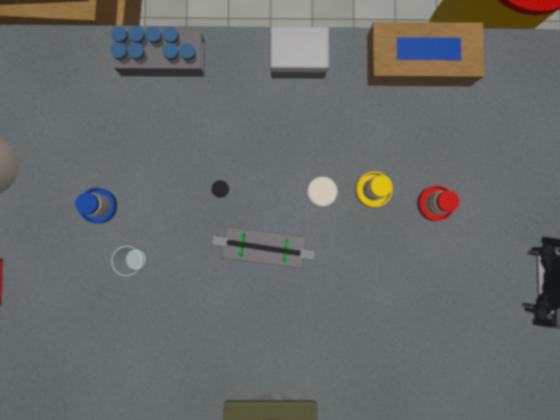

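View pics/side9.png

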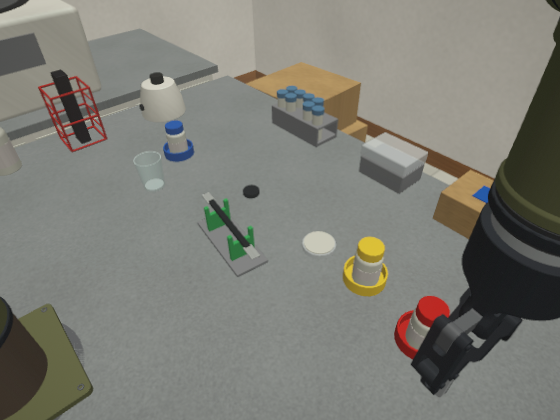

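View pics/s4.png

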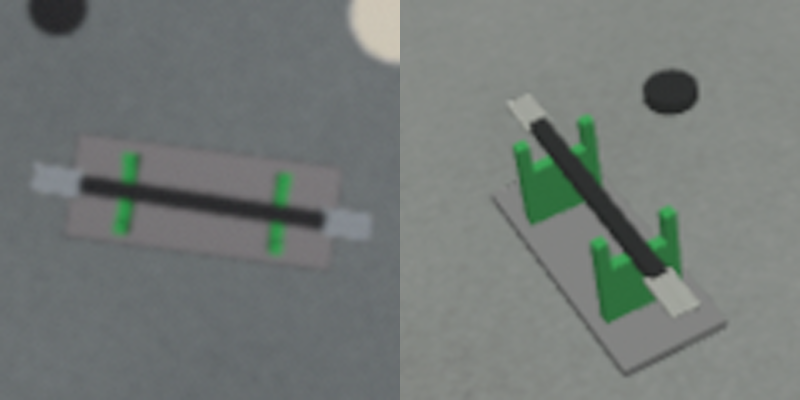

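The top view shows all three jars in their carriers, and the spatula centred across both notches. The beaker is still at (128,260). I check jar centring numerically before handing in.

Run:
```python
from vis import *
c=camera("top");f=c["frame"]
g=cv2.resize(f,None,fx=4,fy=4,interpolation=cv2.INTER_CUBIC)
for n,(u,v),ch,car in(("red",(440,202),0,(539.5,-371.5)),("blue",(94,204),2,(531.5,383)),("yellow",(376,188),0,(569.6,-231.5))):
    x0,y0=(u-28)*4,(v-28)*4
    im=g[y0:y0+224,x0:x0+224].max(2)
    h=cv2.HoughCircles(im,cv2.HOUGH_GRADIENT,1,20,param1=80,param2=12,minRadius=40,maxRadius=50)
    for a in h[0][:3]:
        p=ray(c,((a[0]+x0+.5)/4-.5,(a[1]+y0+.5)/4-.5),91);print(n,a,p.round(1),(p-car).round(1))
```

```text
red [148.5 108.5  41.9] [ 539.  -374.1] [-0.5 -2.6]
red [ 96.5 118.5  42.7] [ 533.6 -346.7] [-5.9 24.8]
blue [ 78.5 107.5  43.6] [532.3 382.8] [ 0.8 -0.2]
blue [130.5 116.5  45.9] [527.8 355.8] [ -3.7 -27.2]
yellow [135.5 103.5  42.7] [ 570.4 -233.3] [ 0.8 -1.8]
yellow [106.5 116.5  46. ] [ 563.5 -218. ] [-6.1 13.5]
yellow [ 81.5 122.5  48.3] [ 560.3 -204.9] [-9.3 26.6]
```

All jars measure within 3 mm of their carrier centres (the best circle for each).

```bash
python3 -c "
from station import finish_job;print(finish_job())"
```

```text
the job is handed in; nothing more can be done
None
```

I handed the job in; no verdict came back. The last pictures show all three jars upright, about 3 mm or less from the centres of their matching carriers, the spatula level in both notches of the stand, and the beaker where it was.

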